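# Set the nitrogen tap at the soldering bench

## Robot

A 6-joint arm with a two-finger parallel gripper is mounted at the origin on the work surface. World frame = base frame: x ahead of the robot, y to its left, z up, the work surface at z = 0. Lengths are in m, angles in rad, forces in N, time in s.
With the tool pointing down it reaches from about 0.25 to 0.775 m from the base axis. Payload 4 kg.
Tool frame: the origin (TCP) lies midway between the tips of the shut fingers; the grasp point (between the pads) lies grip_point_offset behind it (grip_point_offset is the distance from the TCP to the grasp point, in m); z points along the fingers, y is the line along which they close (so a half turn about z gives the same grasp; the last joint's range is limited). The gripper opens to 94 mm and grips with 3 to 60 N. Pads are 16 mm wide; open, the fingers measure 119 mm over their backs; the gripper's body (75 mm by 177 mm) begins 78 mm behind the grasp point.
Start: joints at [1.012, 0.087, 1.371, -0, 1.684, -0.103], TCP at [0.242, 0.494, 0.206] pointing down, gripper open.
Joint ranges: [-3.1, 3.1], [-0.76, 2.03], [0.27, 2.55], [-1.08, 4.22], [0.17, 2.65], [-2.57, 2.57]. Speed limits (rad/s): [2.79, 2.79, 3.14, 3.14, 3.14, 3.14].

## Interface

Orientations are given as [roll, pitch, yaw] about the fixed x, y, z axes, in that order (R = Rz(yaw) Ry(pitch) Rx(roll)).
In Python, from bench import * gives the robot as it stands. The module is installed in compiled form; this text tells all that it offers.
- The arm moves only by the tool apply_moves, never from a script. Its argument "commands" is a list of rows, each a list of 7 numbers: the turn, a rotation vector about the world's x, y, z in rad, then the shift along the world's x, y, z in m, then the opening in per cent of the stroke, from 0 (shut) to 100 (fully open). In form: [[ax, ay, az, x, y, z, jaw], ...]. A call has exactly 5 rows; each row is the pose to reach, as a shift and turn from the pose commanded when the call began; what a row does not reach only later rows make up. A row lasts 1/10 s, in which the tool goes at most 50 mm and 8.59 degrees, less where a joint would pass 70% of its speed; a pose out of reach is approached as far as the arm can. A call with a gripper value outside its range is refused whole. The fingers move at their own pace and stop on an object; the grip force is fixed at half the most. Time passes only in rows, so rows that repeat a pose let the fingers close, or fill a call up. It gives the time, the measured TCP pose, the force, the opening and the grip force at its end, in the units of the state.
- get_obs(): the state, without advancing time (a new reading comes with each control period).
- snapshot(name): name is "scene" or "top"; returns a dict with "pixels" (384x512x3 uint8, red, green, blue), "vertical_fov" (degrees; the focal length in pixels is half the picture's height over the tangent of half this angle, whatever the lens; pixels are square), "cx", "cy" (the principal point, pixels), "rvec" (rotation vector, rad) and "tvec" (3), from world to camera coordinates, as OpenCV has them. Camera axes: x right, y down, z forward; pixel columns grow to the right and rows downward; lengths in m; the calibration is good to about 2 mm. A picture is of the moment at which its call begins. There is no depth.
- close_job(): hands the job in; it is judged then, once.
Trained networks look in the newest picture that a camera, given by its name, has taken for a name from the list of things; names that differ only in an ending like _2 or _b are one class to them, and where a whole thing is asked for, a point or a joint stands for the part that bears it (a point fixed in the world has none). Each returns a list of dicts, best first, with "score" (0 to 1); they miss things now and then, are a little off and sometimes report something else, mostly with a low value. They report only what shows in the picture. A call takes as long as a camera call. They do not tell look-alikes from the thing itself.
- masks_of(camera, query): "mask" (384x512 bool, what is visible of it) and "extent" ([left, top, right, bottom] in pixels, round what is visible of it).
- place_of(camera, query): "pixel" ([column, row] in pixels: a listed point, or the origin of a listed thing).
The state is a dict: "time": time; "joint_positions": joint angles; "qvel": joint speeds; "joint_torque": joint torques, N m; "tool_pos": TCP position; "ee_rot": TCP orientation; "wrist_force": force on the tool from outside, world axes, zero at the start; "wrist_torque": the same for the moment, N m; "width": finger opening in m; "finger_force": force on a finger pad.
Only numpy, scipy, OpenCV 4.12 (cv2) and the standard library are available. Lean on these libraries where they do the work, as an engineer would, in place of code of your own. Each camera call takes 0.05 s, during which the arm holds its last target. There are 200 camera calls.

## Task

Open the nitrogen tap, the one with the green wing handle, until the white pointer end of its handle points at the orange mark clipped to its dial, then let go of it. Leave the red-handled compressed-air tap as it is set.

Things in the scene. Friction and masses are not known exactly. Their poses are not given: they have to be found in the camera images.
- green_tap_handle (a joint): opening of the green-handled valve: 0 = closed, grows as the handle turns anticlockwise seen from above, stop at 1.571 rad (fully open). Starts nearly closed (0 to 0.2). Turning takes about 0.1 N m; the handle stays where it is left.
- green_grip (a point): middle of the green wing handle, on its vertical axis, 111 mm above the bench. The wing is a bar 70 mm long, 12 mm wide, 24 mm tall (99 to 123 mm above the bench). x points along it to its white pointer end, y across, z up. Below it lie a 14 mm gap and a black dial 84 mm across (top at 85 mm) with white ticks, on a brass valve with a nozzle; fully open, the pointer points along the nozzle.
- set_mark: orange marker clip, 28 mm long, 11 mm wide, fixed on the rim of the green tap's dial, from 38 to 66 mm out from the axis, 4 mm high above the dial. Its origin lies on the green handle's axis at the dial's top, 85 mm above the bench; its x axis points from there out through the orange mark. It marks an opening of 35 to 70 degrees.
- red_pointer (a point): tip of the white pointer end of the other tap's red wing handle (compressed air), 35 mm out from its axis, 111 mm above the bench; x points outward along the handle. That tap is of the same make and size, has no orange mark, and its axis is at least 200 mm from the green one's; any opening, turns as easily.
There are look-alikes about, which are no part of the job. Leave any brown look-alike of the part that bears green_tap_handle alone.

How it is judged:
By the outcome, as a careful person would: the job done as asked, in the order asked, and still so for the second after the job is handed in, with the robot touching nothing.
It also fails if it takes over 32 s, if anything falls off the work surface, if the arm or the gripper's body presses on something with over 40 N, if the wrist force passes 120 N, or if a joint passes its speed limit or range.

## Working session

There is one attempt and no reset: what is moved stays moved. The work goes in short steps, Python scripts to look and compute and a tool call to move; the robot and the scene stay as the last step left them, time stands still between calls to the robot, and variables do not carry over. Pictures are saved under pics/ and viewed, at most 10 in all, crops included, and the job is handed in when it is done.

Besides the shell and the picture viewer there is one more tool, called after "Call:" by a JSON object that holds its "fn" and its "kwargs". apply_moves: Moves the arm, as the interface text tells. Its arguments: {"type":"object","properties":{"commands":{"type":"array"}},"required":["commands"]}

```bash
mkdir -p pics; cat > h.py <<'E'
from bench import *
import numpy as np, cv2
def ray(s,px,z):
    f=s["pixels"].shape[0]/2/np.tan(np.radians(s["vertical_fov"])/2)
    R=cv2.Rodrigues(np.array(s["rvec"],float))[0]; t=np.array(s["tvec"],float)
    c=-R.T@t; d=R.T@np.array([(px[0]-s["cx"])/f,(px[1]-s["cy"])/f,1])
    return c+d*(z-c[2])/d[2]
def save(s,n): cv2.imwrite(f"pics/{n}.png",s["pixels"][:,:,::-1])
E
python3 - <<'E'
from h import *
for c in("scene","top"):
    s=snapshot(c); save(s,c+"0")
    print(c,s["vertical_fov"],s["rvec"],s["tvec"])
    for q,z in(("green_grip",.111),("set_mark",.085),("red_pointer",.111)):
        for p in place_of(c,q): print(q,p["score"],p["pixel"],ray(s,p["pixel"],z).round(4))
o=get_obs();print(o["time"],o["tool_pos"],o["ee_rot"],o["width"])
E
```

```text
scene 45.0928676581936 [ 2.09621549  1.70433887 -0.4389338 ] [-0.10429571 -0.40759554  1.09243071]
green_grip 0.82 [147.8, 141.3] [ 0.409  -0.1655  0.111 ]
green_grip 0.75 [239.2, 189.6] [ 0.5323 -0.0322  0.111 ]
green_grip 0.72 [147.1, 217.0] [ 0.5515 -0.1801  0.111 ]
red_pointer 0.77 [352.4, 229.8] [0.6361 0.123  0.111 ]
top 47.713659533392324 [ 2.1636155  -2.15609958  0.14002742] [-0.02046436  0.52026934  0.83580867]
green_grip 0.59 [256.8, 174.3] [ 0.5378 -0.0275  0.111 ]
green_grip 0.56 [333.9, 244.9] [ 0.4104 -0.1657  0.111 ]
green_grip 0.53 [336.5, 172.5] [ 0.5417 -0.1732  0.111 ]
set_mark 0.56 [339.1, 169.7] [ 0.5514 -0.1835  0.085 ]
red_pointer 0.62 [174.3, 124.2] [0.631  0.1253 0.111 ]
0.4 [0.24206233 0.49380933 0.20534111] [-3.14136185e+00 -4.40686702e-05  2.68579295e+00] 0.09406082443690195
```

```bash
python3 -c "
import cv2;[cv2.imwrite(f'pics/{n}b.png',cv2.resize(cv2.imread(f'pics/{n}.png'),(800,600),interpolation=cv2.INTER_CUBIC)) for n in('scene0','top0')]"
```

```text
(no output)
```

View pics/scene0b.png

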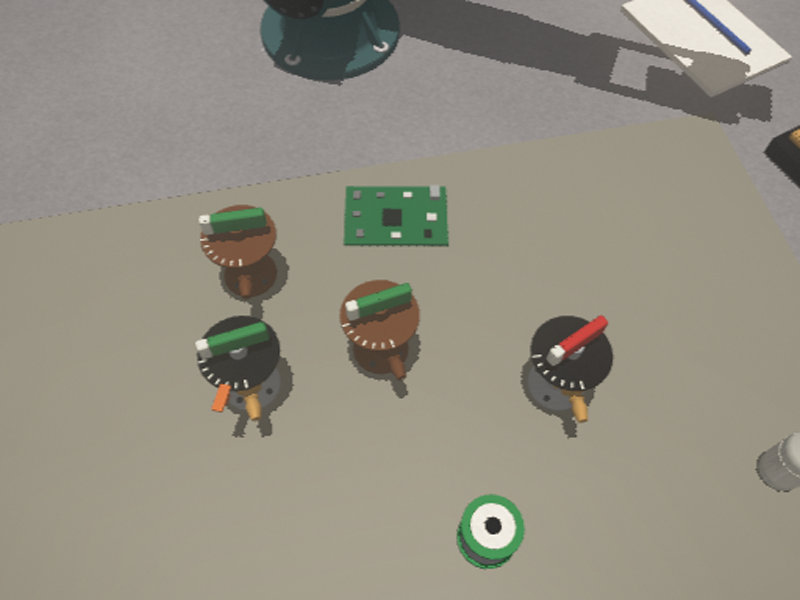

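View pics/top0b.png

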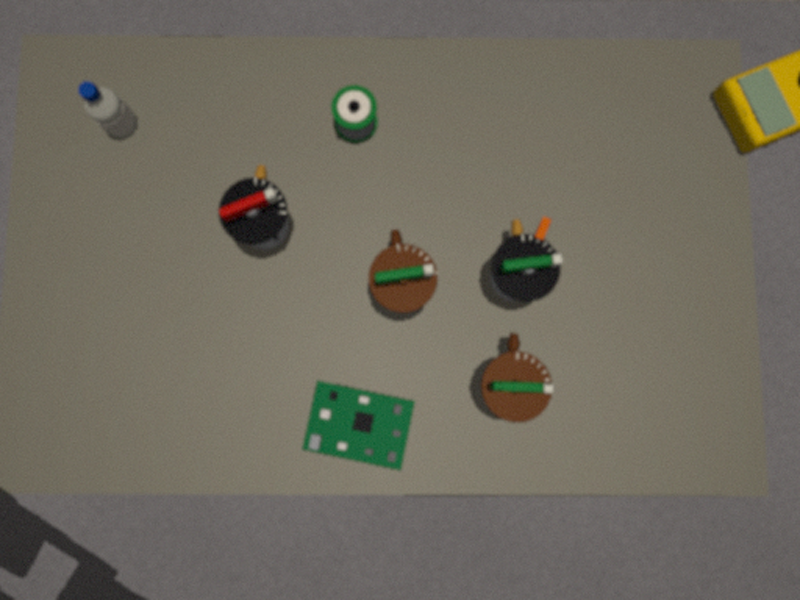

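The scene picture shows the black-dial green tap at about (148,220) native, with the orange clip at (141,254). Brown look-alikes are at (152,150) and (243,200), and the red tap is at (366,225). In the top picture the green tap is at about (338,170) and the clip at (347,146).

```bash
cat >> h.py <<'E'
from scipy.optimize import least_squares
def proj(s,P):
    f=s["pixels"].shape[0]/2/np.tan(np.radians(s["vertical_fov"])/2)
    K=np.array([[f,0,s["cx"]],[0,f,s["cy"]],[0,0,1]])
    return cv2.projectPoints(np.array(P,float).reshape(-1,3),np.array(s["rvec"],float),np.array(s["tvec"],float),K,None)[0][:,0]
def blob(s,kind,near,r):
    hsv=cv2.cvtColor(s["pixels"],cv2.COLOR_RGB2HSV).astype(int);h,S,v=hsv[...,0],hsv[...,1],hsv[...,2]
    m={"green":(h>45)&(h<80)&(S>110)&(v>40),"orange":(h>4)&(h<14)&(S>170)&(v>150),"white":(S<60)&(v>150),
       "red":((h<5)|(h>174))&(S>150)&(v>80)}[kind]
    yy,xx=np.mgrid[:384,:512]; m&=np.hypot(xx-near[0],yy-near[1])<r
    n,l,st,c=cv2.connectedComponentsWithStats(m.astype(np.uint8))
    if n<2: return None
    i=1+np.argmax(st[1:,4]); 
    return c[i],st[i,4]
def measure(s,gp,op):
    """s snapshot, approx wing px, clip px"""
    out={}
    for k,p,r,z in(("green",gp,30,.115),("orange",op,22,.088)):
        b=blob(s,k,p,r)
        if b: out[k]=(ray(s,b[0],z).round(4),b[1],b[0].round(1))
    return out
E
python3 - <<'E'
from h import *
for c,g,o in(("scene",(148,217),(141,254)),("top",(338,168),(347,146))):
    s=snapshot(c); print(c,measure(s,g,o))
    w=(129,222) if c=="scene" else (356,166)
    b=blob(s,"white",w,9); print("white",b, ray(s,b[0],.115).round(4) if b else 0)
    gb=measure(s,g,o)["green"]; 
    for m in masks_of(c,"set_mark")[:3]: print("mask",m["score"],m["extent"],m["mask"].sum())
    p=s["pixels"]; cc=np.array(g); print()
    x,y=cc[0]-45,cc[1]-45; cv2.imwrite(f"pics/c_{c}.png",cv2.resize(p[y:y+90,x:x+90,::-1],(400,400),interpolation=cv2.INTER_CUBIC))
a,b=[cv2.imread(f"pics/c_{c}.png") for c in("scene","top")]
cv2.imwrite("pics/crop1.png",np.hstack([a,b]))
E
```

```text
scene {'green': (array([ 0.5484, -0.1724,  0.115 ]), np.int32(186), array([151.4, 213.2])), 'orange': (array([ 0.5962, -0.1964,  0.088 ]), np.int32(43), array([142. , 251.3]))}
white (array([125.85833333, 220.475     ]), np.int32(120)) [ 0.553  -0.2116  0.115 ]

top {'green': (array([ 0.5495, -0.1723,  0.115 ]), np.int32(259), array([336.3, 167.9])), 'orange': (array([ 0.5969, -0.1987,  0.088 ]), np.int32(68), array([346.9, 145.8]))}
white (array([356.5       , 165.11538462]), np.int32(26)) [ 0.5549 -0.2091  0.115 ]
mask 0.38 [343.1, 140.1, 350.7, 152.1] 50
```

View pics/crop1.png

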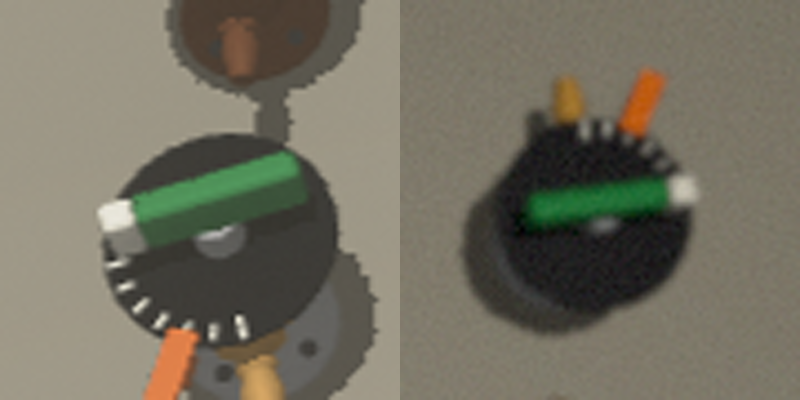

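```bash
cat >> h.py <<'E'
from scipy.optimize import minimize
def hullmask(s,th,c,x0,x1,w,z0,z1,k=4):
    P=[[c[0]+x*np.cos(th)-y*np.sin(th),c[1]+x*np.sin(th)+y*np.cos(th),z] for x in(x0,x1) for y in(-w/2,w/2) for z in(z0,z1)]
    q=cv2.convexHull(((proj(s,P)+.5)*k*16-8).round().astype(np.int32))
    m=np.zeros((384*k,512*k),np.uint8); cv2.fillConvexPoly(m,q,255,shift=4)
    return cv2.resize(m,(512,384),interpolation=cv2.INTER_AREA)/255.
def cmask(s,kind,near,r):
    p=cv2.cvtColor(s["pixels"],cv2.COLOR_RGB2HSV).astype(int);h,S,v=p[...,0],p[...,1],p[...,2]
    m=(h>45)&(h<85)&(S>90)&(v>35) if kind=="green" else (h>4)&(h<16)&(S>150)&(v>120)
    yy,xx=np.mgrid[:384,:512]; return (m&(np.hypot(xx-near[0],yy-near[1])<r)).astype(float)
def fit(s,gp,op,x0):
    """-> cx,cy,theta_wing,theta_mark,tip length ; cost"""
    G=cmask(s,"green",gp,30)
    O=cmask(s,"orange",op,16)
    # orange direction: brass nozzle excluded by radius/hue; keep biggest component
    n,l,st,_=cv2.connectedComponentsWithStats(O.astype(np.uint8)); O=(l==1+np.argmax(st[1:,4])).astype(float)
    sc=np.array([.001,.001,.02,.02,.001])
    def cost(u):
        p=x0+u*sc
        g=hullmask(s,p[2],p[:2],-.035,.035-p[4],.012,.099,.123)
        o=hullmask(s,p[3],p[:2],.038,.066,.011,.085,.089)
        return ((g-G)**2).sum()+((o-O)**2).sum()
    best=min((minimize(cost,u0,method="Powell",options=dict(xtol=1e-2,ftol=1e-4)) for u0 in np.random.default_rng(0).normal(0,2,(4,5))),key=lambda r:r.fun)
    return x0+best.x*sc,best.fun,G.sum(),O.sum()
E
python3 - <<'E'
from h import *
for c,g,o in(("scene",(151,213),(142,251)),("top",(337,168),(347,145))):
    s=snapshot(c); print(c,fit(s,g,o,np.array([.55,-.18,-1.45,-.45,.01])))
    h=cv2.cvtColor(s["pixels"],cv2.COLOR_RGB2HSV)
E
```

```text
scene (array([ 0.55181237, -0.1806423 , -1.26333365, -0.3412937 ,  0.06976108]), np.float64(257.45680891964633), np.float64(235.0), np.float64(114.0))
top (array([ 0.55089447, -0.17912879, -1.44178279, -0.41022038,  0.01454114]), np.float64(30.682276047673973), np.float64(275.0), np.float64(81.0))
```

```bash
sed -i 's/normal(0,2,(4,5))/normal(0,.6,(4,5))/' h.py; python3 - <<'E'
from h import *
for c,g,o in(("scene",(151,213),(142,251)),("top",(337,168),(347,145))):
    s=snapshot(c); print(c,fit(s,g,o,np.array([.5509,-.1791,-1.44,-.41,.0125])))
    G=cmask(s,"green",g,30); O=cmask(s,"orange",o,16); im=s["pixels"].copy()
    im[...,0][O>0]=0;im[...,2][O>0]=255; im[...,2][G>0]=255
    cv2.imwrite(f"pics/d_{c}.png",cv2.resize(im[g[1]-45:g[1]+45,g[0]-45:g[0]+45,::-1],(400,400),interpolation=cv2.INTER_NEAREST))
cv2.imwrite("pics/crop2.png",np.hstack([cv2.imread(f"pics/d_{c}.png") for c in("scene","top")]))
E
```

```text
scene (array([ 0.55244051, -0.17905265, -1.4042155 , -0.37630399,  0.07001747]), np.float64(263.1059438677432), np.float64(236.0), np.float64(114.0))
top (array([ 0.55078058, -0.17954887, -1.44415504, -0.40060618,  0.0148314 ]), np.float64(32.03163398692811), np.float64(274.0), np.float64(79.0))
```

View pics/crop2.png

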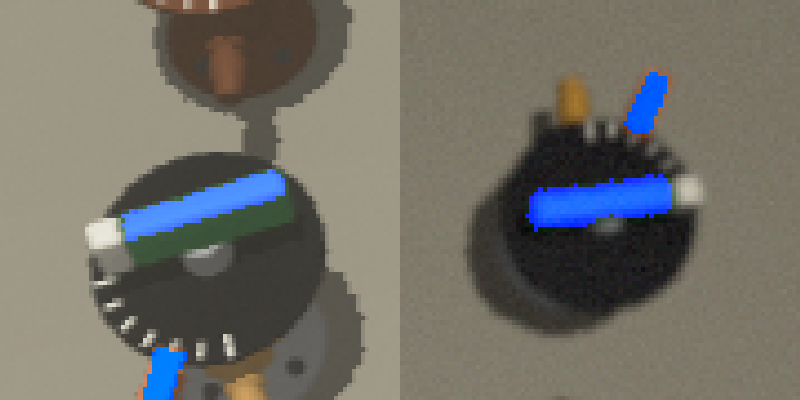

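```bash
sed -i 's/(S>90)&(v>35)/(S>60)\&(v>30)/; s/op,16/op,21/' h.py; python3 - <<'E'
from h import *
for c,g,o in(("scene",(151,215),(141,255)),("top",(337,168),(347,145))):
    s=snapshot(c); print(c,fit(s,g,o,np.array([.5509,-.1791,-1.44,-.41,.0125])))
o=get_obs();print(o["time"])
E
```

```text
scene (array([ 0.55237477, -0.17904571, -1.43304996, -0.37676655,  0.01451437]), np.float64(95.89456362937332), np.float64(473.0), np.float64(113.0))
top (array([ 0.55071233, -0.17890944, -1.44677953, -0.41065366,  0.01352138]), np.float64(37.64396770472895), np.float64(308.0), np.float64(79.0))
0.9
```

Call:
{"fn": "apply_moves", "kwargs": {"commands": [[0,0,-0.066,0.0206,-0.0449,0,100],[0,0,-0.131,0.0412,-0.0898,0,100],[0,0,-0.197,0.0618,-0.1346,0,100],[0,0,-0.263,0.0824,-0.1795,0,100],[0,0,-0.328,0.103,-0.2244,0,100]]}}

```text
time: 1.4
tool_pos: [0.3455, 0.2678, 0.2057]
ee_rot: [3.141, 0.0, 2.356]
wrist_force: [0.9, 0.3, 0.0]
width: 0.0945
finger_force: 0.0
```

Call:
{"fn": "apply_moves", "kwargs": {"commands": [[0,0,-0.066,0.0206,-0.0449,0,100],[0,0,-0.131,0.0412,-0.0898,0,100],[0,0,-0.197,0.0618,-0.1346,0,100],[0,0,-0.263,0.0824,-0.1795,0,100],[0,0,-0.328,0.103,-0.2244,0,100]]}}

```text
time: 1.9
tool_pos: [0.4486, 0.0431, 0.2059]
ee_rot: [3.14, 0.0, 2.027]
wrist_force: [1.1, 0.0, 0.4]
width: 0.0941
finger_force: 0.0
```

Call:
{"fn": "apply_moves", "kwargs": {"commands": [[0,0,-0.066,0.0206,-0.0449,0,60],[0,0,-0.131,0.0412,-0.0898,0,60],[0,0,-0.197,0.0618,-0.1346,0,60],[0,0,-0.263,0.0824,-0.1795,0,60],[0,0,-0.328,0.103,-0.2244,0,60]]}}

```text
time: 2.4
tool_pos: [0.5517, -0.1814, 0.2056]
ee_rot: [3.141, -0.0, 1.699]
wrist_force: [0.3, 0.5, 0.1]
width: 0.0581
finger_force: 0.0
```

```bash
python3 - <<'E'
from h import *
import bench
print([n for n in dir(bench) if n[0]!='_'], getattr(bench,"grip_point_offset",None))
o=get_obs();print(o["time"],o["tool_pos"],o["ee_rot"],o["width"],o["joint_positions"],o["wrist_force"])
E
```

```text
['IKError', 'close_job', 'get_obs', 'grip_point_offset', 'masks_of', 'place_of', 'snapshot'] 0.0188
2.4 [ 0.55165817 -0.18139929  0.20561751] [ 3.14096162e+00 -1.78381342e-05  1.69870465e+00] 0.05807741776783443 [-4.15515948e-01  1.55362718e-01  1.29503205e+00  3.44026408e-04
  1.69066697e+00 -5.43383037e-01] [0.31879482 0.48499673 0.07404358]
```

Call:
{"fn": "apply_moves", "kwargs": {"commands": [[0,0,0,0,0.002,-0.035,50],[0,0,0,0,0.002,-0.07,50],[0,0,0,0,0.002,-0.095,50],[0,0,0,0,0.002,-0.11,50],[0,0,0,0,0.002,-0.11,50]]}}

```text
time: 2.9
tool_pos: [0.5496, -0.1767, 0.0928]
ee_rot: [-3.137, -0.003, 1.702]
wrist_force: [-0.1, -0.4, -0.2]
width: 0.0467
finger_force: 0.0
```

Call:
{"fn": "apply_moves", "kwargs": {"commands": [[0,0,0,0,0,0,0],[0,0,0,0,0,0,0],[0,0,0,0,0,0,0],[0,0,0,0,0,0,0],[0,0,0,0,0,0,0]]}}

```text
time: 3.4
tool_pos: [0.5516, -0.1776, 0.0968]
ee_rot: [3.14, 0.001, 1.702]
wrist_force: [-0.7, -0.3, 4.0]
width: 0.016
finger_force: 30.0
```

```bash
python3 - <<'E'
from h import *
s=snapshot("scene")
for i in range(2):
    snapshot("top");o=get_obs();print(o["time"],o["tool_pos"],o["ee_rot"],o["width"],o["finger_force"],o["wrist_force"],o["wrist_torque"])
p=s["pixels"][150:285,75:255,::-1]; cv2.imwrite("pics/g1.png",cv2.resize(p,(800,600),interpolation=cv2.INTER_CUBIC))
E
```

```text
3.5 [ 0.55166422 -0.1775828   0.09682537] [3.13980345e+00 1.10667765e-03 1.70182695e+00] 0.01626909661817136 30.002690255641937 [-0.766933    0.07573608  4.02513376] [-0.06549665  0.19632859  0.04770616]
3.55 [ 0.55164712 -0.17756352  0.09681188] [3.13982749e+00 1.04694056e-03 1.70185675e+00] 0.016338530042640742 30.002973675727844 [-1.36612218  0.2935745   5.02794307] [ 0.01678079  0.19715205 -0.00520927]
```

View pics/g1.png

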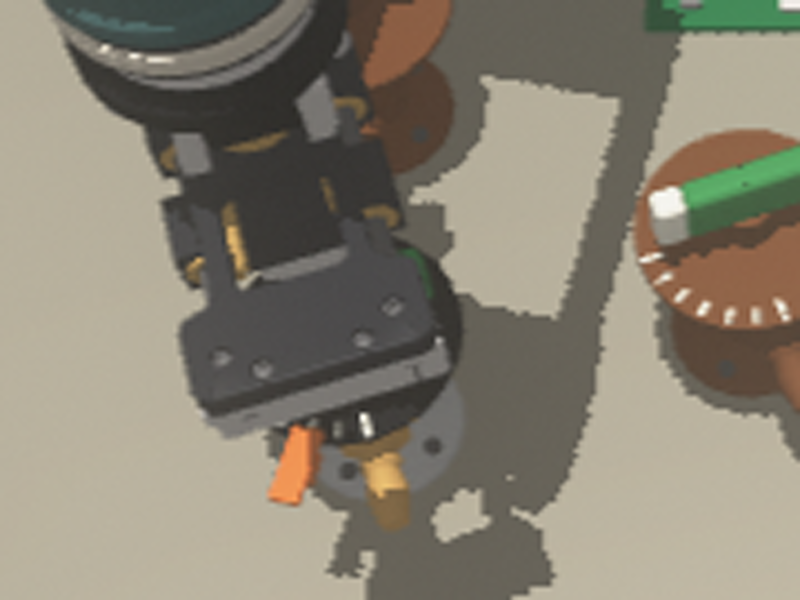

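The picture shows the fingers closed on the wing under the gripper body, with the orange clip clear at crop (295,465). The forces are low, so I'll turn it.

Call:
{"fn": "apply_moves", "kwargs": {"commands": [[0,0,0.1,0,0,0,0],[0,0,0.2,0,0,0,0],[0,0,0.3,0,0,0,0],[0,0,0.4,0,0,0,0],[0,0,0.5,0,0,0,0]]}}

```text
time: 4.05
tool_pos: [0.5516, -0.1776, 0.0968]
ee_rot: [3.141, 0.002, 2.205]
wrist_force: [-1.1, 0.7, 5.2]
width: 0.016
finger_force: 30.0
```

Call:
{"fn": "apply_moves", "kwargs": {"commands": [[0,0,0.1,0,0,0,0],[0,0,0.2,0,0,0,0],[0,0,0.3,0,0,0,0],[0,0,0.4,0,0,0,0],[0,0,0.5,0,0,0,0]]}}

```text
time: 4.55
tool_pos: [0.5516, -0.1777, 0.0968]
ee_rot: [-3.142, 0.002, 2.705]
wrist_force: [-1.3, 1.2, 5.6]
width: 0.0162
finger_force: 30.0
```

Call:
{"fn": "apply_moves", "kwargs": {"commands": [[0,0,0.045,0,0,0,0],[0,0,0.045,0,0,0,0],[0,0,0.045,0,0,0,0],[0,0,0.045,0,0,0,0],[0,0,0.045,0,0,0,0]]}}

```text
time: 5.05
tool_pos: [0.5515, -0.1776, 0.0968]
ee_rot: [-3.141, 0.002, 2.747]
wrist_force: [-1.3, -0.2, 5.7]
width: 0.0163
finger_force: 30.0
```

Call:
{"fn": "apply_moves", "kwargs": {"commands": [[0,0,0,0,0,0,50],[0,0,0,0,0,0,50],[0,0,0,0,0,0,50],[0,0,0,0,0,0.02,50],[0,0,0,0,0,0.05,50]]}}

```text
time: 5.55
tool_pos: [0.5493, -0.1765, 0.1427]
ee_rot: [3.141, -0.007, 2.747]
wrist_force: [0.5, -0.0, -0.0]
width: 0.047
finger_force: 0.0
```

Call:
{"fn": "apply_moves", "kwargs": {"commands": [[0,0,0,0,0,0.05,50],[0,0,0,-0.02,0.045,0.05,50],[0,0,0,-0.04,0.09,0.05,50],[0,0,0,-0.06,0.135,0.05,50],[0,0,0,-0.08,0.18,0.05,50]]}}

```text
time: 6.05
tool_pos: [0.47, 0.0041, 0.1951]
ee_rot: [3.141, -0.0, 2.746]
wrist_force: [-0.3, 1.1, 0.3]
width: 0.0468
finger_force: 0.0
```

Call:
{"fn": "apply_moves", "kwargs": {"commands": [[0,0,0,-0.02,0.045,0,50],[0,0,0,-0.04,0.09,0,50],[0,0,0,-0.06,0.135,0,50],[0,0,0,-0.08,0.18,0,50],[0,0,0,-0.08,0.22,0,50]]}}

```text
time: 6.55
tool_pos: [0.3888, 0.2246, 0.1957]
ee_rot: [3.141, -0.0, 2.748]
wrist_force: [0.3, -1.2, 0.9]
width: 0.0468
finger_force: 0.0
```

```bash
python3 - <<'E'
from h import *
ims=[]
for c,g,o in(("scene",(148,220),(141,255)),("top",(338,168),(347,145))):
    s=snapshot(c)
    for tip in (.0125,): print(c,fit(s,g,o,np.array([.5515,-.179,-.4,-.4,tip])))
    ims.append(cv2.resize(s["pixels"][g[1]-45:g[1]+45,g[0]-45:g[0]+45,::-1],(400,400),interpolation=cv2.INTER_CUBIC))
cv2.imwrite("pics/after.png",np.hstack(ims))
print(get_obs()["time"])
E
```

```text
scene (array([ 0.5540541 , -0.17855809, -0.39645605, -0.40077524,  0.02100821]), np.float64(91.54203767781624), np.float64(377.0), np.float64(113.0))
top (array([ 0.55017696, -0.1794987 , -0.417153  , -0.39415959,  0.01311721]), np.float64(54.154848135332564), np.float64(301.0), np.float64(62.0))
6.65
```

View pics/after.png

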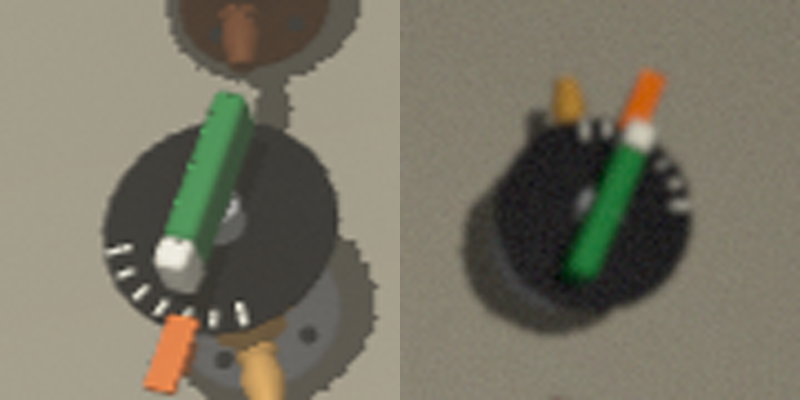

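The pointer lines up with the orange clip in both views (scene crop (180,255) to (170,350), top crop (638,133) to (650,85)), with a fitted error of about 1° or less. The arm is clear of the taps.

```bash
python3 -c "
from bench import *
print(close_job())"
```

```text
the job is handed in; nothing more can be done
None
```

The green nitrogen tap now points at its orange mark, within about 1° by the camera fits, and has been released; the arm never went near the red tap, and the job was handed in at about 6.7 s.

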